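# Refit and hold down the irrigation valve knob

## Task

Raise the lid of the grey irrigation valve box and leave it leaning back a little past upright, opened by about 105 degrees. Then take the loose black knob off the rack, turn it so that its D-shaped bore matches the brass D-shaped spindle inside the box, push it fully home and keep pressing so that the sprung spindle is held down. The program finishes while the robot is still holding the knob pressed in, the lid still standing at that angle, and the pots, fork, coupling and jar left where they are.

Things in the scene. Friction and masses are not known exactly. Their poses are not given: they have to be found in the camera images.
- valve_box: Fixed grey plastic box, 200 (x) by 170 (y) by 90 mm high, open on top under its lid; walls 5 mm thick, flat inner panel 45 mm above the rack. Origin: centre of its underside. Its y axis points to the hinged side (robot's left), x away from the robot; three black pipe stubs at its +x end. Its place and yaw (up to 0.25 rad) vary.
- lid (a joint): Angle of the box's lid in rad: 0 closed, grows as it opens, 1.571 upright, 1.833 is the wanted 105 degrees, stop at 2.7. Starts between 0 and 0.3. Stiff hinge: the lid stays at any angle it is left at; about 3 to 4 N at the bar moves it.
- lid_hinge (a point): Middle of the lid's hinge line, on the left (+y) side of the box, 94 mm above the rack. The hinge line runs along the box's x axis.
- lid_bar (a point): Middle of the lid's handle: a round steel bar, 12 mm thick, 130 mm long, parallel to the hinge line and 224 mm from it, on two arms (10 mm square, 60 mm either side of the middle); 44 mm gap between bar and lid edge for a finger. At the right (-y) side of the box when closed, above the hinge when upright; x along the bar, y to the hinge. It can turn between finger pads that grip it lightly.
- spindle_top (a point): Centre of the top of the upright brass spindle in the box, on its axis: 18 mm round shaft with one flat 4.5 mm from the axis, top 40 mm above the panel (85 above the rack) unpressed, upper 3 mm bevelled. x points squarely out through the flat, z up; at its foot a 34 mm wide, 6 mm high collar has a pointed tooth to the same side, reaching 30 mm out. It does not turn.
- plunger (a joint): How far the spindle is pressed down, in m: 0 at rest, 0.008 at its stop. Sprung: 4 N starts it, 9 N reaches the stop, and it springs back when released.
- knob: Loose black knob standing on the rack right of the box, bore down: block 34 mm wide (y) between parallel faces to grip, 44 long (x), 45 high, plus a 12 mm pointed nose at +x; 50 to 100 g. Origin: bore centre at the underside; z up. D bore 22 mm deep, 20 across, flat 5.5 mm from the axis on the nose side: nose goes where the spindle's flat faces. Home: underside 22 mm below spindle top.
- knob_nose (a point): Tip of the knob's nose at its underside, 34 mm from the knob's origin along its x axis.
- pot: Terracotta pot, 128 mm wide and 105 mm high with a small plant, bystander. Origin: centre of its underside.
- small_pot: Empty small terracotta pot, 80 mm wide and 68 mm high, bystander. Origin: centre of its underside.
- fork: Garden hand fork, 300 mm long, lying flat, wooden handle to its -x end, bystander. Origin: middle of its length, on the rack.
- coupling: Black plastic pipe coupling, a plain ring 42 mm wide and 30 mm high with a 24 mm hole, bystander. Origin: centre of its underside.
- jar: White jar, 72 mm wide and 90 mm high, bystander. Origin: centre of its underside.
Things that resemble listed ones, but are neither listed nor needed, are in the scene too. What is shaped like the knob but brown or pink is not meant.

How it is judged:
On the way, in this order (a step that is already met when the one before it is completed fails the run):
1. the lid stands open by 95 to 115 degrees, let go of, before the knob is lifted (value of joint lid between 1.658 and 2.007 rad and contact force between the fingers and lid below 0.3 N and distance of knob from where it was at the start of the episode below 0.03 m), for 0.2 s.
2. the knob is fully home on the spindle, nose to the flat side (horizontal distance between knob and spindle_top below 0.004 m and z of knob in the frame of spindle_top below -0.019 m and x of knob_nose in the frame of spindle_top above 0.028 m and angle between the x axis of knob and the x axis of spindle_top, either way round below 0.2 rad and angle between knob's own z axis and vertical below 0.12 rad), for 0.1 s.
At the end, for the whole second after the job is handed in: Lid at 95 to 115 degrees, untouched; knob upright on the spindle, within 4 mm of its axis and 11 degrees of its flat, underside over 19 mm below the spindle's top; the fingers hold it still, the spindle pressed down over 5.5 of 8 mm with over 4 N (all of step 2 and value of joint lid between 1.658 and 2.007 rad and value of joint plunger above 0.0055 m and contact force between knob and plunger above 4 N and contact force between the fingers and knob above 2 N and contact force between the fingers and lid below 0.3 N and linear speed of knob below 0.02 m/s); the arm keeps its last pose, push and grip.
It fails at once if a bystander is pushed more than 30 mm from its place (distance of any of pot, small_pot, fork, coupling, jar from where it was at the start of the episode above 0.03 m).
It also fails if it takes over 61 s, if anything falls off the work surface, if the arm or the gripper's body presses on something with over 40 N, if the wrist force passes 120 N, or if a joint passes its speed limit or range.

## Robot

A 6-joint arm with a two-finger parallel gripper is mounted at the origin on the work surface. World frame = base frame: x ahead of the robot, y to its left, z up, the work surface at z = 0. Lengths are in m, angles in rad, forces in N, time in s.
With the tool pointing down it reaches from about 0.375 to 0.9 m from the base axis. Payload 3.1 kg.
Tool frame: the origin (TCP) lies between the finger pads; the fingertips stand 8 mm ahead of it and the grasp point (between the pads) lies 11 mm behind it; z points along the fingers, y is the line along which they close (so a half turn about z gives the same grasp; the last joint's range is limited). The gripper opens to 85 mm and grips with 20 to 120 N. Pads are 22 mm wide; open, the fingers measure 114 mm over their backs; the gripper's body (76 mm by 85 mm) begins 54 mm behind the grasp point. The pads swing forward as they close: fully open they stand 13 mm farther back than shut.
Start: joints at [-1.31, 0.527, 1.433, -0, 1.181, -0.178], TCP at [0.266, -0.565, 0.239] pointing down, gripper open.
Joint ranges: [-3.08, 3.08], [-0.75, 2.2], [0.22, 2.44], [-1.43, 4.57], [0, 2.65], [-2.85, 2.85]. Speed limits (rad/s): [2.79, 2.79, 3.14, 3.14, 3.14, 3.14].

## Interface

Orientations are given as a unit quaternion [x, y, z, w].
In Python, from station import readout, cams, sign_off gives the robot as it stands.
- The arm moves only by the tool send_rows, never from a script. Its argument "commands" is text: rows parted by semicolons, each of 5 numbers parted by spaces: the finger opening in mm, from 0 to 85.4, then the shift along the tool's x, y, z each as a share of 0.02 m, from -1 to 1, then the turn about the tool's z as a share of 4 degrees, from -1 to 1. In form: grip dx dy dz spin; .... A call has 1 to 20 rows; each row shifts and turns the commanded pose from where the row before left it, along the tool's axes as they then stand; what a row does not reach is not made up. A row lasts 1/12 s, in which the tool goes at most 41.7 mm and 7.16 degrees, less where a joint would pass 70% of its speed; a pose out of reach is approached as far as the arm can. A call with a number of a shift or a turn outside -1 to 1 is refused whole. A call with a gripper value outside its range is refused whole. The fingers move at their own pace and stop on an object; "grip_force" is the grip in N (left out, the last holds). Time passes only in rows, so rows that do not move let the fingers close. It gives the time, the measured TCP pose, the force, the opening and the grip force at its end, in the units of the state.
- readout.sense(): the state, without advancing time (a new reading comes with each control period).
- cams.snapshot(name): name is "scene" or "top"; returns a dict with "pixels" (384x512x3 uint8, red, green, blue), "intrinsics" (3x3 intrinsics, pixels), "dist" ([k1, k2, p1, p2, k3] as OpenCV has them; the pictures are not rectified), "eye" and "rotation" of the camera in the world. Camera axes: x right, y down, z forward; pixel columns grow to the right and rows downward; lengths in m; the calibration is good to about 2 mm. A picture is of the moment at which its call begins. There is no depth.
- sign_off(): hands the job in; it is judged then, once.
The state is a dict: "t": time; "q": joint angles; "qd": joint speeds; "tau": joint torques, N m; "tcp_pos": TCP position; "tool_rot": TCP orientation; "force": force on the tool from outside, world axes, zero at the start; "ft_torque": the same for the moment, N m; "finger_gap": opening from 0.0 (shut) to 1.0 (fully open); "gripper_force": force on a finger pad.
Only numpy, scipy, OpenCV 4.12 (cv2) and the standard library are available. Lean on these libraries where they do the work, as an engineer would, in place of code of your own. Each camera call takes 0.05 s, during which the arm holds its last target. There are 200 camera calls.

## Working session

There is one attempt and no reset: what is moved stays moved. The work goes in short steps, Python scripts to look and compute and a tool call to move; the robot and the scene stay as the last step left them, time stands still between calls to the robot, and variables do not carry over. Pictures are saved under pics/ and viewed, at most 10 in all, crops included, and the job is handed in when it is done.

Besides the shell and the picture viewer there is one more tool, called in YAML: its name, and indented under it one key for each argument. send_rows: Moves the arm, as the interface text tells. Its arguments: {"type":"object","properties":{"commands":{"type":"string"},"grip_force":{"type":"number"}},"required":["commands"]}

```bash
mkdir -p pics; ls
cat > h.py <<'E'
import numpy as np, cv2, json
from station import readout, cams
def snap(n,save=None):
    s=cams.snapshot(n); 
    for k in("intrinsics","dist","eye","rotation"): s[k]=np.array(s[k],float)
    if save: cv2.imwrite(f"pics/{save}.png",s["pixels"][:,:,::-1])
    return s
def ray(s,uv):
    p=cv2.undistortPoints(np.array(uv,float).reshape(-1,1,2),s["intrinsics"],s["dist"]).reshape(-1,2)
    d=np.c_[p,np.ones(len(p))]@s["rotation"].T
    return d
def onz(s,uv,z):
    d=ray(s,uv); return s["eye"]+d*((z-s["eye"][2])/d[:,2])[:,None]
def tri(s1,u1,s2,u2):
    A=np.zeros((3,3));b=np.zeros(3);r=[]
    for s,u in((s1,u1),(s2,u2)):
        d=ray(s,[u])[0];d/=np.linalg.norm(d);P=np.eye(3)-np.outer(d,d);A+=P;b+=P@s["eye"];r.append((P,s["eye"]))
    x=np.linalg.solve(A,b);return x,[np.linalg.norm(P@(x-e)) for P,e in r]
def proj(s,X):
    R=s["rotation"].T;return cv2.projectPoints(np.array(X,float).reshape(-1,1,3),cv2.Rodrigues(R)[0],-R@s["eye"],s["intrinsics"],s["dist"])[0].reshape(-1,2)
E
python3 - <<'E'
from h import *
a=snap("scene","s0");b=snap("top","t0")
for s in(a,b): print(s["eye"],s["rotation"].round(3).tolist(),s["intrinsics"][0,0])
r=readout.sense();print({k:np.round(v,3).tolist() for k,v in r.items()})
E
```

```text
pics
[ 1.17443387 -0.57527604  0.73692849] [0.816, 0.386, -0.177, -0.392] 360.49778281879395
[ 0.42800266 -0.02716752  1.28695977] [0.707, -0.705, 0.034, -0.042] 357.99315114186004
{'t': 0.1, 'q': [-1.31, 0.528, 1.434, 0.0, 1.181, -0.179], 'qd': [-0.001, -0.003, -0.005, 0.0, -0.001, 0.0], 'tau': [-0.001, -44.331, -17.859, -0.0, 0.004, 0.0], 'tcp_pos': [0.266, -0.565, 0.238], 'tool_rot': [0.976, 0.218, -0.0, -0.001], 'force': [0.8, -0.043, 0.118], 'ft_torque': [-0.007, -0.019, 0.029], 'gripper_force': 0.0, 'finger_gap': 1.0}
```

```bash
python3 - <<'E'
t=open('h.py').read()
t=t.replace('    if save:','    from scipy.spatial.transform import Rotation as Ro\n    s["rotation"]=Ro.from_quat(s["rotation"]).as_matrix()\n    if save:')
open('h.py','w').write(t)
E
python3 - <<'E'
from h import *
a=snap("scene")
print(a["rotation"].round(2))
for n in("s0","t0"):
    i=cv2.imread(f"pics/{n}.png");cv2.imwrite(f"pics/{n}b.png",cv2.resize(i,(800,600),interpolation=cv2.INTER_CUBIC))
E
```

```text
[[ 0.64  0.49 -0.59]
 [ 0.77 -0.39  0.5 ]
 [ 0.01 -0.78 -0.63]]
```

View pics/s0.png

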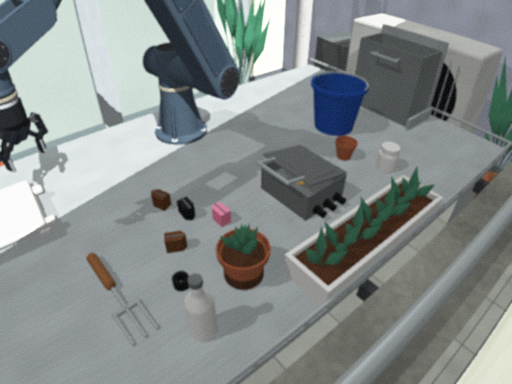

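View pics/t0.png

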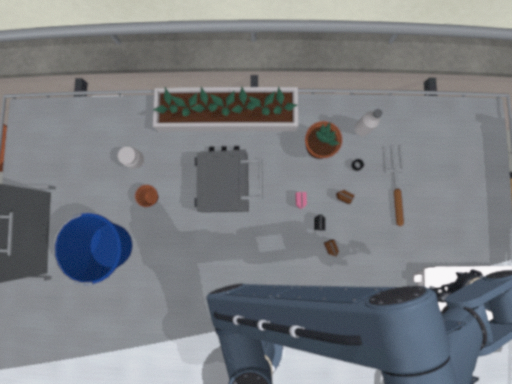

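The scene image shows the box at (303,178) with its pipe stubs near (325,207). The black knob is at (186,208) and the coupling ring at (180,281). In the top view the box is at (222,180), the lid's bar at about (260,178), and the knob at (320,222).

Things that could be taken for the knob (top px): black (320,222), brown (331,247), brown (345,197), pink (301,200), ring (358,164). I choose the black block at (320,222). The lid is the one on the grey box at (222,180), not the dark chest at (20,235).

Run:
```python
from h import *
t=cv2.imread("pics/t0.png");s=cv2.imread("pics/s0.png")
r=lambda i,x,y,w,h:cv2.resize(i[y:y+h,x:x+w],(400,300),interpolation=cv2.INTER_CUBIC)
o=np.vstack([np.hstack([r(t,300,202,40,30),r(s,160,180,60,45)]),np.hstack([r(t,185,135,100,75),r(s,245,135,110,82)])])
cv2.imwrite("pics/c1.png",o)
```

```text
(no output)
```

View pics/c1.png

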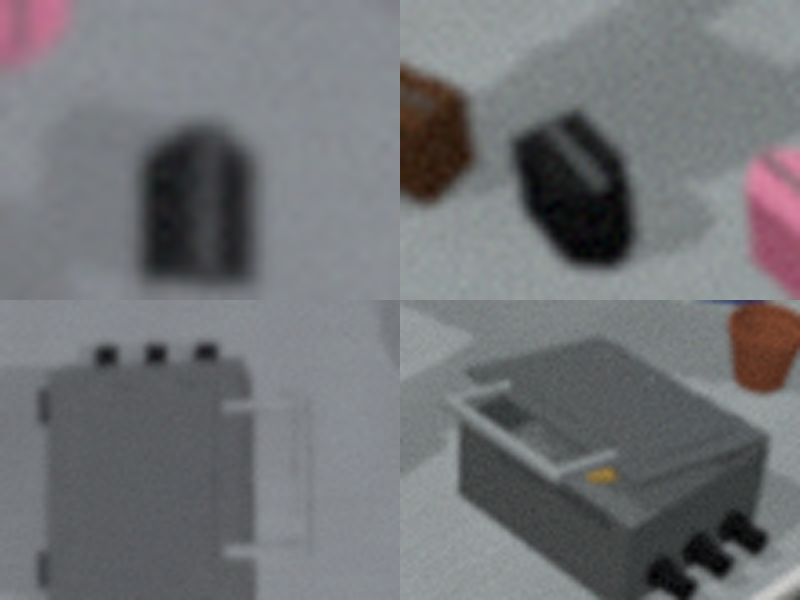

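```bash
cat > m1.py <<'E'
from h import *
a=snap("scene");b=snap("top")
# bar ends
for u,v in (((259.3,162.9),(261,199.3)),((289,182.3),(261,160))): print("bar end",tri(a,u,b,v))
# knob : dark mask in top
def comp(img,win,th):
    x,y,w,h=win; g=img[y:y+h,x:x+w].max(2); m=(g<th).astype(np.uint8)
    n,l,st,c=cv2.connectedComponentsWithStats(m); k=1+st[1:,4].argmax(); ys,xs=np.nonzero(l==k); return np.c_[xs+x,ys+y],c[k]+[x,y]
P,c=comp(b["pixels"],(303,205,34,32),75); print("knob px",len(P),c,P.min(0),P.max(0))
r=cv2.minAreaRect(P.astype(np.float32));print(r)
for z in(0.0,0.045): print(z,onz(b,cv2.boxPoints(r),z).round(4)[:,:2].tolist(), onz(b,[c],z).round(4))
# box lid: mask in top
g=b["pixels"][140:225,180:262].astype(int);m=((g.max(2)<115)).astype(np.uint8)
n,l,st,cc=cv2.connectedComponentsWithStats(m);k=1+st[1:,4].argmax();ys,xs=np.nonzero(l==k)
r=cv2.minAreaRect(np.c_[xs+180,ys+140].astype(np.float32));print(r);bp=cv2.boxPoints(r)
print(bp.round(1).tolist(),onz(b,bp,0.09).round(3).tolist())
E
python3 m1.py
```

```text
bar end (array([ 0.51686081, -0.02475773,  0.13506085]), [np.float64(0.003959317631919951), np.float64(0.003959317631919789)])
bar end (array([ 0.64374239, -0.02525279,  0.14147946]), [np.float64(0.002912568669555237), np.float64(0.0029125686695551664)])
knob px 148 [319.10135135 222.60810811] [314 215] [324 229]
((319.0, 222.0), (14.0, 10.0), 90.0)
0.0 [[0.4686, -0.2185], [0.4687, -0.2545], [0.4186, -0.2539], [0.4186, -0.218]] [[ 0.4414 -0.2366  0.    ]]
0.045 [[0.4672, -0.2118], [0.4673, -0.2466], [0.4189, -0.246], [0.4189, -0.2113]] [[ 0.4409 -0.2292  0.045 ]]
((220.5, 178.0), (66.0, 55.0), 90.0)
[[193.0, 145.0], [248.0, 145.0], [248.0, 211.0], [193.0, 211.0]] [[0.703, 0.206, 0.09], [0.703, 0.017, 0.09], [0.478, 0.015, 0.09], [0.477, 0.2, 0.09]]
```

send_rows:
  commands: "60 0 0 0 0.9;40 0 0 0 0.9;36 0 0 0 0.9;36 0 0 0 0.9;36 0 0 0 0.9;36 0 0 0 0.9;36 0 0 0 0.9;36 0.58 -1 0 0;36 0.58 -1 0 0;36 0.58 -1 0 0;36 0.58 -1 0 0;36 0.58 -1 0 0;36 0.58 -1 0 0;36 0.58 -1 0 0;36 0.58 -1 0 0;36 0.58 -1 0 0;36 0.58 -1 0 0;36 0.58 -1 0 0;36 0.58 -1 0 0;36 0.58 -1 0 0"
  grip_force: 20

```text
t: 1.92
tcp_pos: [0.4173, -0.3044, 0.2393]
tool_rot: [1.0, -0.0, 0.0, -0.0]
force: [-0.1, 0.5, -0.6]
finger_gap: 0.419
gripper_force: 0.0
```

send_rows:
  commands: "36 0.58 -1 0 0;36 0.58 -1 0 0;36 0.58 -1 0 0;36 0.58 -1 0 0;36 0.58 -1 0 0;36 0.58 -1 0 0;36 0.58 -1 0 0;36 0.58 -1 0 0;36 0.58 -1 0 0;36 0.58 -1 0 0;36 0.58 -1 0 0;36 0.58 -1 0 0;36 0.58 -1 0 0;36 0.58 -1 0 0;36 0 0 0 0;36 0 0 0 0;36 0 0 0 0"

```text
t: 3.33
tcp_pos: [0.5789, -0.0258, 0.2391]
tool_rot: [1.0, 0.0, -0.0, 0.0]
force: [0.5, -0.2, -0.2]
finger_gap: 0.424
gripper_force: 0.0
```

send_rows:
  commands: "36 0 0 0.8 0;36 0 0 0.8 0;36 0 0 0.8 0;36 0 0 0.8 0;36 0 0 0.8 0;36 0 0 0.8 0;36 0 0 0.8 0;36 0 0 0 0;36 0 0 0 0"

```text
t: 4.08
tcp_pos: [0.5784, -0.0264, 0.1268]
tool_rot: [1.0, -0.001, -0.001, -0.0]
force: [-0.6, -0.4, 1.1]
finger_gap: 0.418
gripper_force: 0.0
```

send_rows:
  commands: "0 0 0 0 0;0 0 0 0 0;0 0 0 0 0;0 0 0 0 0;0 0 0 0 0;0 0 0 0 0;0 0 0 0 0;0 0 0 0 0"

```text
t: 4.75
tcp_pos: [0.58, -0.0259, 0.1277]
tool_rot: [1.0, 0.0, 0.001, 0.0]
force: [1.0, -1.6, 1.4]
finger_gap: 0.134
gripper_force: 20.1
```

Run:
```python
from h import *
s=snap("scene");t=snap("top")
i=s["pixels"][110:230,220:380,::-1];cv2.imwrite("pics/c2.png",cv2.resize(i,(800,600),interpolation=cv2.INTER_CUBIC))
print(proj(s,[readout.sense()["tcp_pos"]]))
```

```text
[[271.87666128 175.41025276]]
```

View pics/c2.png

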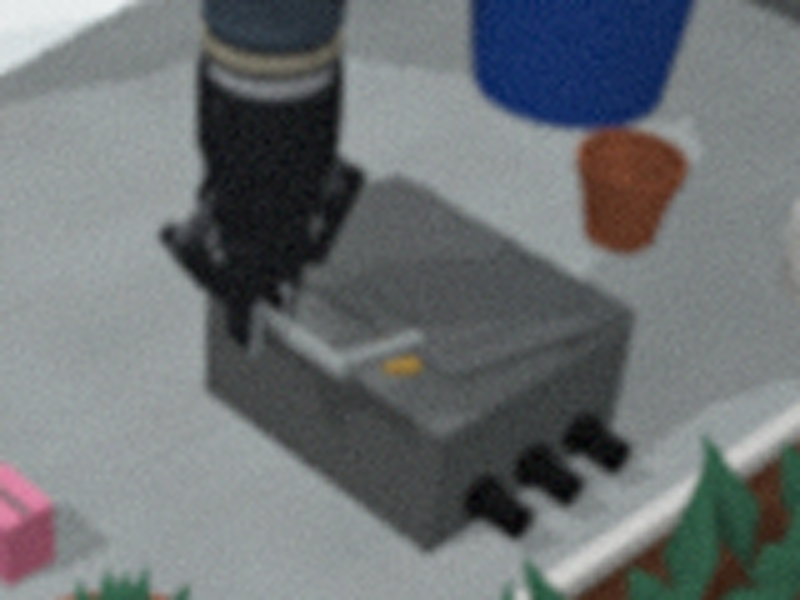

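Run:
```python
import numpy as np
th=np.linspace(.2,1.845,31);y=.194-.224*np.cos(th);z=.094+.224*np.sin(th)
Y=np.round(-(y-y[0])/.02,1);Z=np.round(-(z-z[0])/.02,1)
print("; ".join(f"0 0 {a:.1f} {b:.1f} 0" for a,b in zip(np.diff(Y),np.diff(Z))))
```

```text
0 0 -0.1 -0.6 0; 0 0 -0.2 -0.6 0; 0 0 -0.2 -0.6 0; 0 0 -0.2 -0.5 0; 0 0 -0.3 -0.6 0; 0 0 -0.3 -0.5 0; 0 0 -0.3 -0.5 0; 0 0 -0.4 -0.6 0; 0 0 -0.4 -0.4 0; 0 0 -0.4 -0.5 0; 0 0 -0.4 -0.4 0; 0 0 -0.5 -0.4 0; 0 0 -0.4 -0.4 0; 0 0 -0.5 -0.4 0; 0 0 -0.5 -0.3 0; 0 0 -0.6 -0.3 0; 0 0 -0.5 -0.3 0; 0 0 -0.6 -0.3 0; 0 0 -0.6 -0.2 0; 0 0 -0.5 -0.2 0; 0 0 -0.6 -0.1 0; 0 0 -0.6 -0.1 0; 0 0 -0.7 -0.1 0; 0 0 -0.6 -0.1 0; 0 0 -0.6 0.0 0; 0 0 -0.6 0.0 0; 0 0 -0.6 0.1 0; 0 0 -0.6 0.1 0; 0 0 -0.6 0.1 0; 0 0 -0.6 0.1 0
```

send_rows:
  commands: "0 0 -0.1 -0.6 0;0 0 -0.2 -0.6 0;0 0 -0.2 -0.6 0;0 0 -0.2 -0.5 0;0 0 -0.3 -0.6 0;0 0 -0.3 -0.5 0;0 0 -0.3 -0.5 0;0 0 0 0 0"

```text
t: 5.52
tcp_pos: [0.5794, 0.0072, 0.2073]
tool_rot: [1.0, 0.001, 0.001, 0.0]
force: [0.5, -2.8, 3.2]
finger_gap: 0.13
gripper_force: 19.8
```

send_rows:
  commands: "0 0 -0.4 -0.6 0;0 0 -0.4 -0.4 0;0 0 -0.4 -0.5 0;0 0 -0.4 -0.4 0;0 0 -0.5 -0.4 0;0 0 -0.4 -0.4 0;0 0 -0.5 -0.4 0;0 0 -0.5 -0.3 0;0 0 -0.6 -0.3 0;0 0 0 0 0"

```text
t: 6.35
tcp_pos: [0.578, 0.0887, 0.2819]
tool_rot: [1.0, 0.001, -0.001, 0.001]
force: [-4.4, -4.7, 11.9]
finger_gap: 0.131
gripper_force: 20.5
```

send_rows:
  commands: "0 0 0 -0.2 0;0 0 0 0 0;0 0 0 0 0"

```text
t: 6.6
tcp_pos: [0.578, 0.0896, 0.2827]
tool_rot: [1.0, 0.0, -0.002, -0.001]
force: [-1.8, 1.5, 1.0]
finger_gap: 0.132
gripper_force: 20.6
```

Run:
```python
import numpy as np
th=np.linspace(1.089,1.845,15);y=.194-.225*np.cos(th);z=.094+.225*np.sin(th)
Y=np.round(-(y-y[0])/.02,1);Z=np.round(-(z-z[0])/.02,1)
print("; ".join(f"0 0 {a:.1f} {b:.1f} 0" for a,b in zip(np.diff(Y),np.diff(Z))))
```

```text
0 0 -0.5 -0.3 0; 0 0 -0.6 -0.2 0; 0 0 -0.6 -0.2 0; 0 0 -0.6 -0.2 0; 0 0 -0.5 -0.1 0; 0 0 -0.6 -0.1 0; 0 0 -0.6 -0.1 0; 0 0 -0.7 -0.1 0; 0 0 -0.6 0.0 0; 0 0 -0.6 0.0 0; 0 0 -0.6 0.1 0; 0 0 -0.6 0.1 0; 0 0 -0.6 0.1 0; 0 0 -0.6 0.1 0
```

send_rows:
  commands: "0 0 -0.5 -0.3 0; 0 0 -0.6 -0.2 0; 0 0 -0.6 -0.2 0; 0 0 -0.6 -0.2 0; 0 0 -0.5 -0.1 0; 0 0 -0.6 -0.1 0; 0 0 -0.6 -0.1 0;0 0 0 0 0;0 0 0 0 0"

```text
t: 7.35
tcp_pos: [0.5769, 0.1711, 0.3081]
tool_rot: [1.0, 0.001, -0.002, -0.001]
force: [-6.4, 0.9, 2.0]
finger_gap: 0.126
gripper_force: 20.2
```

send_rows:
  commands: "0 -0.1 -0.7 -0.1 0; 0 -0.1 -0.6 0.0 0; 0 -0.1 -0.6 0.0 0; 0 0 -0.6 0.1 0; 0 0 -0.6 0.1 0; 0 0 -0.6 0.1 0; 0 0 -0.6 0.1 0;0 0 0 0 0;0 0 0 0 0"

```text
t: 8.1
tcp_pos: [0.5751, 0.2577, 0.3019]
tool_rot: [1.0, 0.001, 0.003, -0.002]
force: [6.5, 2.5, 1.1]
finger_gap: 0.13
gripper_force: 20.0
```

send_rows:
  commands: "30 0 0 0 0;36 0 0 0 0;36 0 0 0 0;36 0 0 -0.5 0;36 0 0 -1 0;36 0 0 -1 0;36 0 0 -1 0;36 0 1 0 0;36 0 1 0 0;36 0 1 0 0;36 0 1 0 0;36 0 1 0 0;36 0 1 0 0;36 0 1 0 0;36 0 1 0 0;36 0 1 0 0;36 0 1 0 0;36 0 1 0 0;36 0 1 0 0;36 0 0 0 0"

```text
t: 9.77
tcp_pos: [0.5732, 0.0114, 0.3719]
tool_rot: [1.0, -0.002, -0.0, 0.001]
force: [0.3, 0.0, 0.9]
finger_gap: 0.42
gripper_force: 0.0
```

send_rows:
  commands: "56 -0.4 1 0 0;56 -0.4 1 0 0;56 -0.4 1 0 0;56 -0.4 1 0 0;56 -0.4 1 0 0;56 -0.4 1 0 0;56 -0.4 1 0 0;56 -0.4 1 0 0;56 -0.4 1 0 0;56 -0.4 1 0 0;56 -0.4 1 0 0;56 -0.4 1 0 0;56 0 0 0 0"

```text
t: 10.85
tcp_pos: [0.4765, -0.2279, 0.3718]
tool_rot: [1.0, -0.002, -0.0, 0.001]
force: [-0.0, 0.2, -1.2]
finger_gap: 0.66
gripper_force: 0.0
```

Run:
```python
from h import *
s=snap("scene","s2");t=snap("top","t2")
r=lambda i,x,y,w,h:cv2.resize(i[y:y+h,x:x+w,::-1],(w*400//w,h*400//w),interpolation=cv2.INTER_CUBIC)
A=r(t["pixels"],160,140,100,75);B=r(s["pixels"],240,110,120,90)
C=r(t["pixels"],300,200,40,30);D=r(s["pixels"],250,150,60,45)
cv2.imwrite("pics/c3.png",np.vstack([np.hstack([A,B]),np.hstack([C,D])]))
print(readout.sense()["tcp_pos"])
```

```text
[ 0.47723362 -0.2251992   0.37164887]
```

View pics/c3.png

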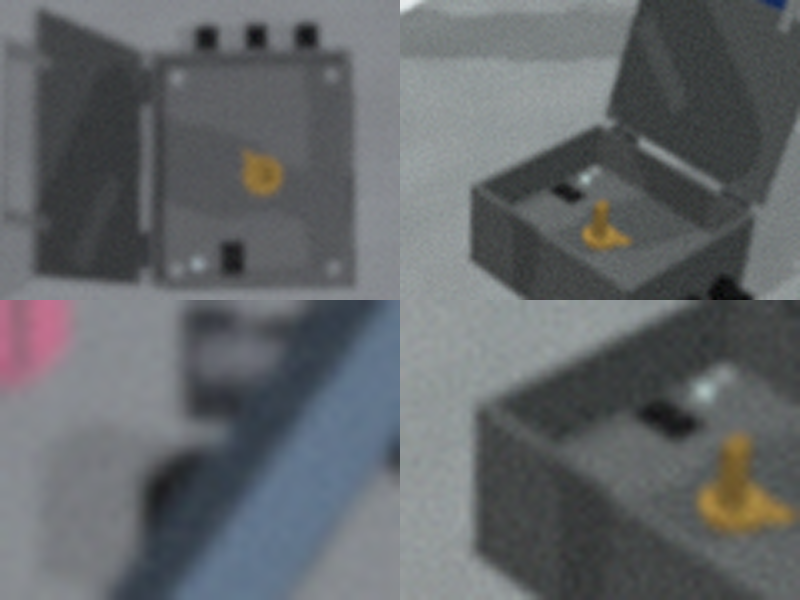

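```bash
cat > m2.py <<'E'
from h import *
s=snap("scene");t=snap("top")
for n,c,win in(("top",t,(205,165,45,35)),("scene",s,(285,160,55,40))):
    x,y,w,h=win;K=8
    I=cv2.resize(c["pixels"][y:y+h,x:x+w],None,fx=K,fy=K,interpolation=cv2.INTER_CUBIC)
    I=I.astype(int);m=((I[...,0]-I[...,2])>45).astype(np.uint8)
    nn,l,st,_=cv2.connectedComponentsWithStats(m);k=1+st[1:,4].argmax();m=(l==k)
    ys,xs=np.nonzero(m);uv=np.c_[(xs+.5)/K-.5+x,(ys+.5)/K-.5+y]
    print(n,"area px",len(uv)/K/K,"bbox",uv.min(0).round(1),uv.max(0).round(1))
    # rectify to the plane z=.050, 0.25mm grid
    P=onz(c,uv,.050)[:,:2]
    q=np.round((P-P.min(0))/.0005).astype(int)+3
    g=np.zeros(q.max(0)+4,np.uint8);g[q[:,0],q[:,1]]=1;g=cv2.morphologyEx(g,cv2.MORPH_CLOSE,np.ones((5,5)))
    if n=="top":
        d=cv2.distanceTransform(g,cv2.DIST_L2,5);r=d.max();i=np.argwhere(d>r-.5).mean(0)
        C=P.min(0)+(i-3)*.0005;print("collar centre",C,"r",r*.0005)
    dist=np.linalg.norm(P-C,axis=1)
    hull=P[dist>np.quantile(dist,.99)]
    if n=="top":
        T=hull.mean(0)
        print("tooth tip",T,"far",dist.max(),"yaw",np.arctan2(*(T-C)[::-1]))
        far=P[dist>.0195];a=far.mean(0)-C;print("tooth yaw by mass",np.arctan2(a[1],a[0]))
    else:
        far=P[(dist>.018)&(P[:,0]-P[:,1]>C[0]-C[1]-.0)]
        for th in np.linspace(-.4,1.6,21):
            e=np.array([np.cos(th),np.sin(th)]);v=(P-C)@e;pp=np.abs((P-C)@[-e[1],e[0]])<.001;print(round(th,2),round(v[pp].max(),4),end=" | ")
        i=uv[:,1].argmin();tp=uv[uv[:,1]<uv[:,1].min()+1].mean(0);print("\nshaft top px",tp,onz(c,[tp],.085))
    # all extents
    print("centre proj collar",proj(c,[[*C,.051],[*C,.085]]).round(1).tolist())
    if n=="top":
        for th in np.linspace(0,1.5,16):
            e=np.array([np.cos(th),np.sin(th)]);v=(P-C)@e;pp=np.abs((P-C)@[-e[1],e[0]])<.001;print(round(th,2),round(v[pp].max(),4),end=" | ")
        print()
    cv2.imwrite(f"pics/br_{n}.png",np.uint8(I.clip(0,255))[:,:,::-1])
E
python3 m2.py; python3 -c "
import cv2,numpy as np
a=cv2.imread('pics/br_top.png');b=cv2.imread('pics/br_scene.png')
b=cv2.resize(b,(400,291));a=cv2.resize(a,(374,291));cv2.imwrite('pics/br.png',np.hstack([a,b]))"
```

```text
top area px 73.890625 bbox [220.6 177.9] [229.9 188.1]
collar centre [0.57590526 0.09701309] r 0.015878297
tooth tip [0.59349626 0.11045427] far 0.023643215850265742 yaw 0.6524606443238975
tooth yaw by mass 0.651146468516384
centre proj collar [[225.2, 183.3], [224.2, 182.2]]
0.0 0.0161 | 0.1 0.0162 | 0.2 0.017 | 0.3 0.0179 | 0.4 0.0192 | 0.5 0.0212 | 0.6 0.0236 | 0.7 0.0235 | 0.8 0.0214 | 0.9 0.0196 | 1.0 0.0179 | 1.1 0.0169 | 1.2 0.0165 | 1.3 0.0164 | 1.4 0.0163 | 1.5 0.0163 | 
scene area px 100.375 bbox [294.3 169.9] [308.4 184.3]
-0.4 0.0215 | -0.3 0.0213 | -0.2 0.0207 | -0.1 0.0207 | 0.0 0.0208 | 0.1 0.0237 | 0.2 0.0254 | 0.3 0.028 | 0.4 0.0283 | 0.5 0.0284 | 0.6 0.0278 | 0.7 0.0258 | 0.8 0.0233 | 0.9 0.0203 | 1.0 0.0182 | 1.1 0.0177 | 1.2 0.0171 | 1.3 0.017 | 1.4 0.0169 | 1.5 0.017 | 1.6 0.0166 | 
shaft top px [300.31925676 170.44256757] [[0.5739136 0.0975002 0.085    ]]
centre proj collar [[299.7, 179.6], [300.7, 170.8]]
```

View pics/br.png

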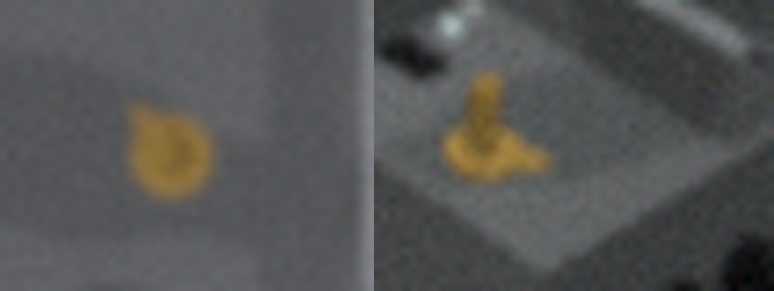

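send_rows:
  commands: "56 -0.9 0.1 1 0;56 -0.9 0.1 1 0;56 0 0 1 0;56 0 0 1 0;56 0 0 1 0;56 0 0 1 0;56 0 0 1 0;56 0 0 1 0;56 0 0 1 0;56 0 0 1 0;56 0 0 1 0;56 0 0 1 0;56 0 0 1 0;56 0 0 1 0;56 0 0 0 0;56 0 0 0 0"

```text
t: 12.38
tcp_pos: [0.4414, -0.2283, 0.0908]
tool_rot: [1.0, 0.001, -0.001, -0.001]
force: [0.1, 0.2, 0.8]
finger_gap: 0.654
gripper_force: 0.0
```

Run:
```python
from h import *
s=snap("scene");p=np.array(readout.sense()["tcp_pos"]);print(p)
I=np.ascontiguousarray(s["pixels"][150:240,140:260,::-1])
I=cv2.resize(I,(800,600),interpolation=cv2.INTER_CUBIC);cv2.imwrite("pics/c4.png",I)
# predicted knob top centre & nose
print(proj(s,[[.441,-.229,.045],[.475,-.229,0]]))
```

```text
[ 0.44195097 -0.22897694  0.09169763]
[[186.87636202 201.89118994]
 [194.61156772 219.40233386]]
```

View pics/c4.png

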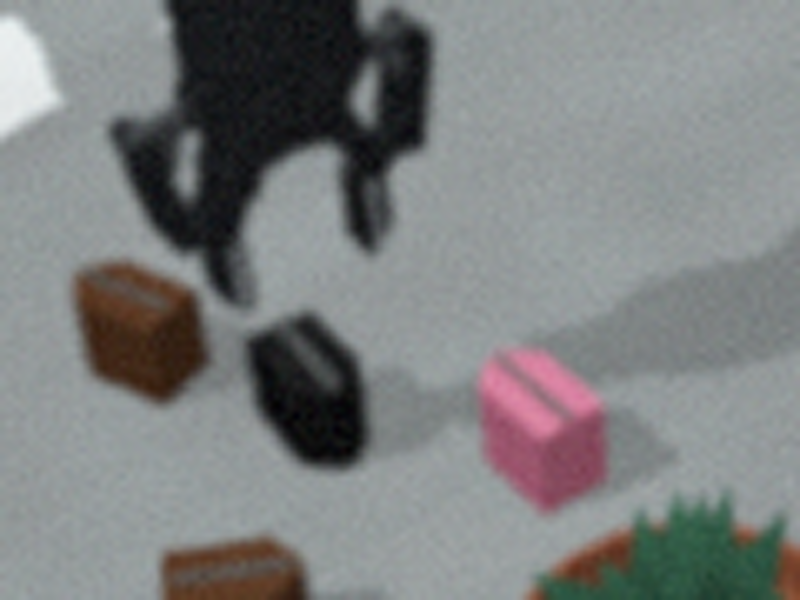

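Run:
```python
from h import *
s=snap("scene")
q=lambda c:np.array(c)/6.667-.5+[140,150]
P=onz(s,[q((283,333)),q((330,387))],.045);print(P,np.arctan2(*(P[1]-P[0])[[1,0]]))
# stripe by intensity in crop
x,y,K=176,196,8
I=cv2.resize(s["pixels"][y:y+16,x:x+20],None,fx=K,fy=K,interpolation=cv2.INTER_CUBIC).max(2)
b=cv2.GaussianBlur(I,(0,0),4)
for r in range(28,100,8): print(r, b[r,30:130:6].tolist())
```

```text
[[ 0.42249713 -0.23474375  0.045     ]
 [ 0.46604405 -0.2369205   0.045     ]] -0.049944538200513096
28 [95, 82, 75, 74, 75, 72, 61, 48, 38, 36, 41, 56, 76, 100, 124, 142, 151]
36 [50, 46, 49, 56, 64, 70, 70, 64, 52, 39, 33, 38, 50, 68, 94, 118, 136]
44 [30, 32, 36, 44, 52, 61, 73, 77, 67, 52, 40, 34, 34, 43, 60, 83, 108]
52 [27, 30, 30, 34, 42, 52, 65, 74, 76, 69, 58, 44, 35, 33, 38, 52, 75]
60 [25, 27, 29, 33, 38, 41, 47, 60, 73, 77, 73, 61, 48, 39, 32, 36, 49]
68 [21, 23, 26, 28, 31, 33, 35, 46, 61, 71, 77, 74, 64, 52, 39, 31, 32]
76 [20, 22, 25, 24, 27, 31, 27, 32, 45, 58, 71, 77, 74, 65, 50, 35, 27]
84 [23, 22, 26, 26, 27, 30, 27, 28, 33, 42, 55, 68, 75, 73, 62, 45, 32]
92 [25, 20, 21, 22, 23, 27, 30, 30, 29, 30, 39, 53, 65, 69, 61, 47, 32]
```

send_rows:
  commands: "56 0 0.15 0.8 0.7;56 0 0 0.8 0;56 0 0 0.8 0;56 0 0 0.8 0;56 0 0 0.55 0;56 0 0 0 0;56 0 0 0 0;36 0 0 0 0;36 0 0 0 0;36 0 0 0 0;30 0 0 0 0;30 0 0 0 0;30 0 0 0 0;30 0 0 0 0;30 0 0 0 0"
  grip_force: 30

```text
t: 13.73
tcp_pos: [0.4418, -0.2329, 0.0172]
tool_rot: [1.0, -0.024, 0.001, 0.001]
force: [-0.5, 0.3, 5.7]
finger_gap: 0.394
gripper_force: 30.6
```

send_rows:
  commands: "30 0 0 0 0;30 0 0 0 0;30 0 0 -1 0;30 0 0 -1 0;30 0 0 -1 0;30 0 0 -1 0;30 0 0 -1 0;30 0 0 -1 0;30 0 0 -1 0;30 0 0 0 0"
  grip_force: 60

```text
t: 14.57
tcp_pos: [0.443, -0.2338, 0.1597]
tool_rot: [1.0, -0.024, 0.003, 0.002]
force: [0.3, -0.9, -1.3]
finger_gap: 0.39
gripper_force: 59.7
```

send_rows:
  commands: "30 0.35 -0.99 0 0;30 0.35 -0.99 0 0;30 0.35 -0.99 0 0;30 0.35 -0.99 0 0;30 0.35 -0.99 0 0;30 0.35 -0.99 0 0;30 0.35 -0.99 0 0;30 0.35 -0.99 0 0;30 0.35 -0.99 0 0;30 0.35 -0.99 0 0;30 0.35 -0.99 0 0;30 0.35 -0.99 0 0;30 0.35 -0.99 0 0;30 0.35 -0.99 0 0;30 0.35 -0.99 0 0;30 0.35 -0.99 0 0;30 0.35 -0.99 0 0;30 0 0 0 0;30 0 0 0 0"

```text
t: 16.15
tcp_pos: [0.576, 0.0987, 0.1553]
tool_rot: [1.0, -0.023, -0.001, 0.0]
force: [0.4, 0.6, -0.5]
finger_gap: 0.393
gripper_force: 59.9
```

send_rows:
  commands: "30 0 0 0 -1;30 0 0 0 -1;30 0 0 0 -1;30 0 0 0 -1;30 0 0 0 -1;30 0 0 0 -1;30 0 0 0 -1;30 0 0 0 -1;30 0 0 0 -1;30 0 0 0 -1;30 0 0 0 0;30 0 0 0 0"

```text
t: 17.15
tcp_pos: [0.576, 0.0969, 0.1559]
tool_rot: [0.948, 0.318, -0.001, -0.0]
force: [0.8, 0.0, -1.9]
finger_gap: 0.393
gripper_force: 59.6
```

Run:
```python
from h import *
s=snap("scene","s5");t=snap("top","t5");p=np.array(readout.sense()["tcp_pos"]);print(p, readout.sense()["finger_gap"],readout.sense()["tool_rot"])
r=lambda i,x,y,w,h:cv2.resize(i[y:y+h,x:x+w,::-1],(w*400//w,h*400//w),interpolation=cv2.INTER_CUBIC)
A=r(t["pixels"],160,140,100,75);B=r(s["pixels"],230,100,120,90)
C=r(s["pixels"],270,135,60,45);D=r(s["pixels"],150,150,200,150)
cv2.imwrite("pics/c5.png",np.vstack([np.hstack([A,B]),np.hstack([C,D])]))
```

```text
[0.57625806 0.09727222 0.15606045] 0.3957311480979349 [ 9.48110187e-01  3.17941698e-01 -3.80900372e-04 -7.08375861e-05]
```

View pics/c5.png

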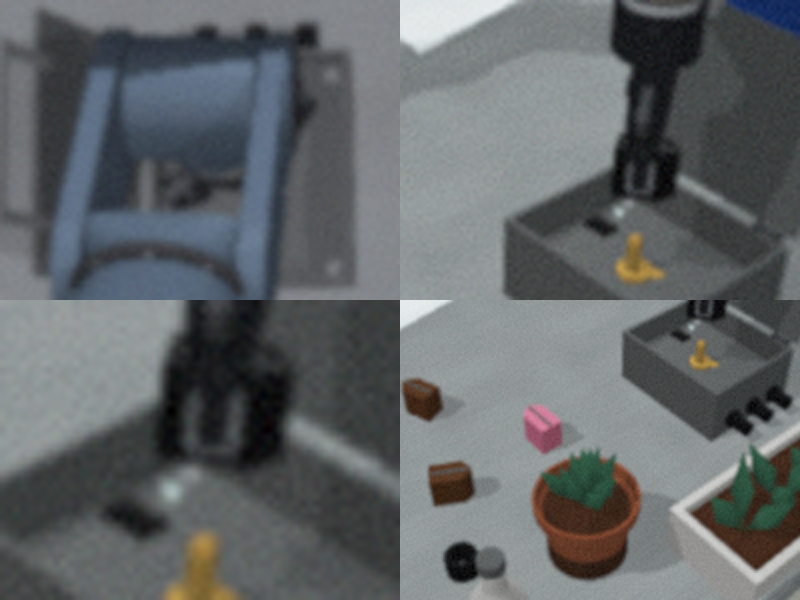

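Run:
```python
from h import *
s=snap("scene");p=np.array(readout.sense()["tcp_pos"])
I=np.mean([snap("scene")["pixels"].astype(float) for _ in range(5)],0)
g=I.max(2)
for v in range(196-40,208-40+0): print(v,g[v,290:318].astype(int).tolist())
br=I[...,0]-I[...,2]
for v in range(168,184): print(v,br[v,290:314].astype(int).tolist())
ps=.6474;e=np.array([np.cos(ps),np.sin(ps),0]);n=np.array([np.sin(ps),-np.cos(ps),0])
u=p[2]-.0172
for z in(u,u+.01): 
    b=np.array([p[0],p[1],z]);print(z,proj(s,[b,b-.022*e+.017*n,b+.022*e+.017*n,b+.034*e,b-.022*e-.017*n]).round(2).tolist())
C=np.array([.5759,.0970]);
for z in(.051,.06,.07,.085): c=np.array([*C,z]);print(z,proj(s,[c,c-.009*e,c+.0045*e]).round(2).tolist())
```

```text
156 [61, 60, 56, 45, 22, 16, 15, 32, 61, 67, 51, 43, 44, 53, 72, 75, 44, 18, 7, 13, 12, 14, 34, 68, 93, 112, 126, 137]
157 [60, 61, 57, 44, 26, 17, 14, 25, 43, 54, 52, 57, 59, 65, 71, 64, 35, 13, 14, 11, 15, 16, 36, 58, 75, 87, 99, 115]
158 [61, 59, 57, 49, 38, 32, 33, 37, 45, 47, 49, 49, 50, 53, 56, 43, 21, 14, 16, 17, 24, 31, 48, 63, 68, 70, 77, 89]
159 [61, 60, 60, 52, 53, 53, 64, 76, 86, 79, 61, 51, 47, 44, 40, 34, 28, 24, 28, 37, 44, 53, 60, 68, 70, 70, 71, 71]
160 [58, 59, 61, 61, 66, 76, 94, 115, 127, 119, 95, 78, 66, 58, 56, 51, 50, 46, 48, 56, 61, 66, 69, 71, 69, 70, 68, 70]
161 [62, 64, 67, 76, 94, 107, 116, 133, 137, 130, 106, 94, 86, 80, 73, 68, 62, 62, 65, 66, 70, 70, 72, 69, 72, 71, 69, 67]
162 [69, 70, 80, 99, 132, 152, 148, 131, 124, 118, 106, 102, 100, 94, 86, 78, 74, 66, 69, 71, 70, 69, 69, 70, 68, 69, 73, 69]
163 [74, 84, 88, 111, 151, 178, 167, 132, 108, 106, 103, 101, 102, 100, 95, 93, 85, 76, 71, 68, 73, 69, 70, 68, 71, 70, 70, 68]
164 [71, 85, 93, 109, 140, 164, 156, 123, 102, 103, 102, 103, 103, 102, 100, 98, 94, 89, 77, 74, 70, 72, 67, 70, 71, 68, 69, 72]
165
[... 1758 characters left out ...]
 97, 92, 81, 56, 23, 0, -5, -5, -4]
182 [-5, -4, -6, -5, 11, 53, 92, 105, 104, 101, 99, 101, 102, 102, 93, 90, 93, 90, 67, 32, 4, -5, -3, -4]
183 [-1, -5, -1, -7, 0, 22, 58, 82, 90, 93, 93, 93, 88, 76, 59, 53, 54, 52, 36, 15, -1, -4, -2, -6]
0.13891486201999786 [[302.4, 156.2], [294.21, 158.27], [309.05, 160.42], [313.78, 157.83], [295.95, 152.11]]
0.14891486201999787 [[302.69, 153.39], [294.46, 155.45], [309.39, 157.59], [314.14, 155.02], [296.2, 149.32]]
0.051 [[299.74, 179.58], [296.89, 179.14], [301.16, 179.8]]
0.06 [[299.98, 177.29], [297.12, 176.85], [301.41, 177.51]]
0.07 [[300.25, 174.72], [297.37, 174.28], [301.69, 174.93]]
0.085 [[300.66, 170.8], [297.76, 170.37], [302.11, 171.02]]
```

send_rows:
  commands: "30 0.15 0 0.5 0;30 0 0 0.5 0;30 0 0 0.5 0;30 0 0 0.5 0;30 0 0 0.4 0;30 0 0 0 0;30 0 0 0 0;30 0 0 0.2 0;30 0 0 0 0"

```text
t: 18.3
tcp_pos: [0.5791, 0.0997, 0.1042]
tool_rot: [0.948, 0.319, 0.0, 0.0]
force: [0.1, -0.5, -0.5]
finger_gap: 0.389
gripper_force: 59.7
```

send_rows:
  commands: "30 0 0 0.1 0;30 0 0 0.1 0;30 0 0 0.1 0;30 0 0 0 0"

```text
t: 18.63
tcp_pos: [0.5794, 0.0995, 0.0982]
tool_rot: [0.948, 0.319, 0.0, 0.0]
force: [1.8, -0.9, -1.4]
finger_gap: 0.391
gripper_force: 59.9
```

send_rows:
  commands: "30 0 0 0.15 0;30 0 0 0.15 0;30 0 0 0 0"

```text
t: 18.88
tcp_pos: [0.5795, 0.0994, 0.0919]
tool_rot: [0.948, 0.319, 0.0, 0.0]
force: [1.6, -1.6, -2.0]
finger_gap: 0.39
gripper_force: 59.9
```

send_rows:
  commands: "30 0 0 0.15 0;30 0 0 0.15 0;30 0 0 0 0"

```text
t: 19.13
tcp_pos: [0.5794, 0.0994, 0.0859]
tool_rot: [0.948, 0.319, 0.0, 0.0]
force: [2.8, -2.2, -2.5]
finger_gap: 0.388
gripper_force: 59.9
```

send_rows:
  commands: "30 0 0.04 0 0;30 0 0 0.1 0;30 0 0 0.1 0;30 0 0 0 0;30 0 0 0 0"

```text
t: 19.55
tcp_pos: [0.5792, 0.0991, 0.082]
tool_rot: [0.948, 0.319, -0.0, -0.0]
force: [1.7, -1.2, -2.0]
finger_gap: 0.385
gripper_force: 59.9
```

send_rows:
  commands: "30 0 0 0.1 0;30 0 0 0.1 0;30 0 0 0 0;30 0 0 0 0"

```text
t: 19.88
tcp_pos: [0.5794, 0.0992, 0.0787]
tool_rot: [0.948, 0.319, -0.0, -0.0]
force: [-0.7, -0.2, 4.0]
finger_gap: 0.39
gripper_force: 60.2
```

send_rows:
  commands: "30 0 0 0.1 0;30 0 0 0.1 0;30 0 0 0.1 0;30 0 0 0 0;30 0 0 0 0"

```text
t: 20.3
tcp_pos: [0.5794, 0.0992, 0.0729]
tool_rot: [0.948, 0.319, 0.0, -0.0]
force: [-2.1, -0.2, 7.4]
finger_gap: 0.391
gripper_force: 60.6
```

send_rows:
  commands: "30 0 0 0.1 0;30 0 0 0.1 0;30 0 0 0 0;30 0 0 0 0"

```text
t: 20.63
tcp_pos: [0.5797, 0.0992, 0.072]
tool_rot: [0.948, 0.319, 0.001, 0.0]
force: [-5.3, 0.7, 25.9]
finger_gap: 0.391
gripper_force: 63.3
```

send_rows:
  commands: "30 0 0 -0.05 0;30 0 0 0 0;30 0 0 0 0;30 0 0 0 0;30 0 0 0 0"

```text
t: 21.05
tcp_pos: [0.5796, 0.0992, 0.0721]
tool_rot: [0.948, 0.319, 0.001, 0.0]
force: [-4.5, -1.2, 19.8]
finger_gap: 0.39
gripper_force: 62.1
```

Run:
```python
from h import *
s=snap("scene");t=snap("top");r=readout.sense();print(r["tcp_pos"],r["force"],r["qd"])
print("bar y if z=.312:",onz(t,[(162,172)],.312))
f=lambda i,x,y,w,h:cv2.resize(i[y:y+h,x:x+w,::-1],(400,300),interpolation=cv2.INTER_CUBIC)
cv2.imwrite("pics/c6.png",np.hstack([f(t["pixels"],150,135,120,90),f(s["pixels"],250,60,140,105+20)]))
```

```text
[0.57957123 0.09918359 0.07211709] [-4.69180253  0.05981246 19.99090683] [-0.00198073  0.00115979  0.00201758 -0.00092246 -0.00110062  0.00262003]
bar y if z=.312: [[0.57594151 0.24761581 0.312     ]]
```

View pics/c6.png

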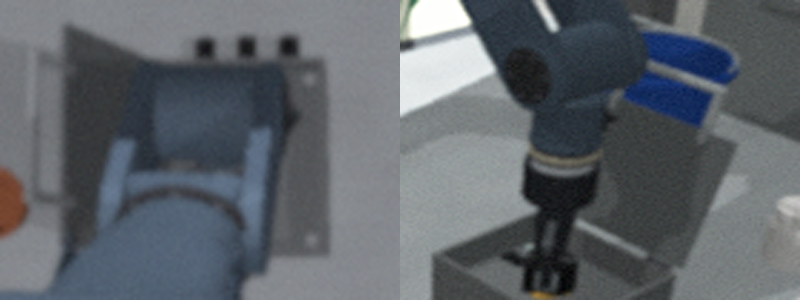

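The picture shows the lid still leaning past upright, with its bar at about (161,172) in the top view, and the knob seated on the spindle in the gripper.

```bash
python3 -c "
from station import sign_off
print(sign_off())"
```

```text
the job is handed in; nothing more can be done
None
```

I handed the job in with the lid standing at about 105° and the black knob home on the spindle, held pressed at its stop with about 20 N; no verdict came back, and I did not re-measure the bystanders at the end.

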